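# Latch the test kiln's door

### The job

Push the test kiln's drop-down door shut gently until you feel it bear on its fibre gasket, hook the latch's wire bail over the keeper on the door's top edge, and press the latch lever flat past centre so that the door is pulled tight. Work by feel: never push harder than about 2.5 kg on the brick-lined door or 3 kg on the lever. Leave the pots, the kiln prop and the tools where they are.

Things in the scene. Friction and masses are not known exactly. Their poses are not given: they have to be found in the camera images.
- kiln: Grey bench test kiln (fixed), casing 240 deep (x) x 270 wide (y), roof at 215 mm, door on its -x side. Origin: centre of its underside on the table; x points from door to back, y to its left, z up. A controller box sits on its -y flank. A cup and a kiln prop stand on the rear half of the roof.
- kiln_door (a joint): Drop-down door, rad. Positive = leaning out to -x. Hinged along y at kiln x -125, z 30 mm; 45 thick, 250 wide, 185 high. Stiff hinge: stays where left, 3 to 6 N at the top swings it. It is shut when it meets the worn gasket, somewhere between +0.02 and -0.02 (to be felt); from there it gives only about 0.3 mm per 25 N. A knock at 40 mm/s gives 20 N.
- gasket: White firm fibre gasket round the chamber mouth, between casing and door, pressed by the door's inner face; its thickness, about 5 mm, has settled by up to 3 mm either way. Origin = the kiln's; it tells nothing of that wear.
- door_top (a point): Middle of the outer top edge of the door (kiln frame x -170, z 215 mm at door value 0). Axes: as the kiln's, tipping with the door. A bar handle stands 35 mm out from the door's face, 130 mm below this edge.
- keeper_seat (a point): Centre of the bail's bar when home, 8.5 mm above the door's top. Axes as door_top. The keeper, a steel hook 26 wide on a spring (13 N/mm, yields up to 11 mm to +x): upright web, outer (-x) face 4 mm to the +x side of this point; lip reaching 6 mm out from the web, underside 4 and top 7 mm above this point. The bar goes over the lip, down outside it, then back under it. Door's outer edge: 14 mm to -x.
- latch_pivot (a point): Axis (along y) on which the lever turns, 14 mm above the roof, in the kiln's middle plane (kiln frame x -88 mm). Axes as the kiln's.
- latch_lever (a joint): Latch lever, rad: 0 = flat on the roof, pointing away from the door (+x), hard stop; 1.57 = upright; 2.4 = stop, leaning over the door. Friction holds it where left. With the bail hooked it turns easily down to 1.6 to 0.8, then takes up to 3 to 13 N at lever_press while the keeper's spring is stretched, most near 0.9; below about 0.25 it is past centre and snaps flat by itself.
- lever_press (a point): Point on the lever's outer face (upper face when flat) to press on, 55 mm from the pivot and 4 mm off the lever's centre plane. Lever 26 wide, 79 long, red pad on its outer face (its plate and curled tip are the parts latch_lever_c0 and _c1). Axes: x along the lever to its tip, z out of this face.
- latch_bail (a joint): Bail pivot, rad: the bail's rise above level = this value minus the lever's. Friction holds the bail where it is left, so it does not drop by itself. Pinned to the lever 16 mm from latch_pivot, 0.262 rad below the lever's x axis when flat; pin to bar 78.8 mm. Moving the bail out or in turns the lever along (3 to 5 N); to pass outside the lip the lever stands at about 1.6 to 2.0.
- bail_bar (a point): Centre of the bail's steel cross bar, 8 mm thick, 52 long along y; the bail's two 5 mm wires run from its ends to the lever's pin. Axes: x from bar to pin, y as the kiln's.
- bail_tab (a point): Place to grip the black finger tab on the bail, 30 mm from the bar's centre; the tab is bent up 0.35 rad from the line pin to bar (this point: 28.2 mm beyond the bar, 10.3 mm above that line). Tab 12 wide (y), 9 thick, from 3 mm beyond the bar to 17 mm beyond this point. Grip it across y. Axes as bail_bar.
- bisque_cup: Terracotta cup, 64 dia, 60 high, on the kiln's rear roof; origin at the centre of its underside; to be left alone.
- kiln_prop: Cream ring-shaped kiln prop, 36 dia, 50 high, on the kiln's rear roof; origin at the centre of its underside; to be left alone.
- glaze_jar: Blue glaze jar, 72 dia, 95 high, on the table; origin at the centre of its underside; to be left alone.
- water_pot: Blue plastic bowl, 100 dia, 75 high, on the table; origin at the centre of its underside; to be left alone.
- brush: Wooden brush lying on the table; origin at the centre of its underside; to be left alone.
- rolling_pin: Wooden rolling pin, 60 dia, 440 long along y, on the table; origin at the centre of its underside; to be left alone.
- test_mug: White mug on the ware board, 72 dia, 80 high; origin at the centre of its underside; to be left alone.
- test_bowl: Green glazed bowl on the ware board, 100 dia, 45 high; origin at the centre of its underside; to be left alone.

How it is judged:
By the outcome, as a careful person would: the job done as asked, in the order asked, and still so for the second after the job is handed in, with the robot touching nothing.
It also fails if it takes over 72 s, if anything falls off the work surface, if the arm or the gripper's body presses on something with over 40 N, if the wrist force passes 120 N, or if a joint passes its speed limit or range.

### The arm

A 6-joint arm with a two-finger parallel gripper is mounted at the origin on the work surface. World frame = base frame: x ahead of the robot, y to its left, z up, the work surface at z = 0. Lengths are in mm, angles in degrees, forces in N, time in s.
With the tool pointing down it reaches from about 350 to 850 mm from the base axis. Payload 8.1 kg.
Tool frame: the origin (TCP) lies at the very end of the fingers, on their centre line; the grasp point (between the pads) lies 19 mm behind it; z points along the fingers, y is the line along which they close (so a half turn about z gives the same grasp; the last joint's range is limited). The gripper opens to 85 mm and grips with 20 to 120 N. Pads are 22 mm wide; open, the fingers measure 114 mm over their backs; the gripper's body (76 mm by 85 mm) begins 54 mm behind the grasp point. The pads swing forward as they close: fully open they stand 13 mm farther back than shut.
Start: joints at [-4.893, 7.471, 85.268, -0, 87.261, -4.893], TCP at [600.004, 0.022, 231.292] pointing down, gripper open.
Joint ranges: [-169.43, 169.43], [-51.17, 129.36], [1.28, 143.12], [-76.62, 256.62], [0, 156.53], [-152.29, 152.29]. Speed limits (degrees/s): [136.94, 136.94, 159.86, 180, 180, 180].

### API

Orientations are given as [roll, pitch, yaw] about the fixed x, y, z axes, in that order (R = Rz(yaw) Ry(pitch) Rx(roll)).
In Python, from bench import * gives the robot as it stands.
- The arm moves only by the tool play_rows, never from a script. Its argument "increments" is a list of rows, each a list of 3 entries, a list of its own where there are three numbers: the gripper's target within -1 to 1 (fully open at 1, half-way at 0, shut at -1), then the shift along the tool's x, y, z in mm, then the turn about the tool's z in rad. A call has 1 to 12 rows; each row shifts and turns the commanded pose from where the row before left it, along the tool's axes as they then stand; what a row does not reach is not made up. A row lasts 1/12 s, in which the tool goes at most 41.7 mm and 7.16 degrees, less where a joint would pass 70% of its speed; a pose out of reach is approached as far as the arm can. A call is refused whole if a number of a shift passes 41.7 or a number of a turn 0.125, either way. A call with a gripper value outside its range is refused whole. The fingers move at their own pace and stop on an object; "force" is the grip in N (left out, the last holds). Time passes only in rows, so rows that do not move let the fingers close. It gives the time, the measured TCP pose, the force, the opening and the grip force at its end, in the units of the state.
- sense(): the state, without advancing time (a new reading comes with each control period).
- snapshot(name): name is "scene" or "side" or "wrist"; returns a dict with "color" (400x640x3 uint8, red, green, blue), "intrinsics" (3x3 intrinsics, pixels), "world_from_camera" (4x4, takes a point from camera to world coordinates). Camera axes: x right, y down, z forward; pixel columns grow to the right and rows downward; lengths in mm; the calibration is good to about 2 mm. A picture is of the moment at which its call begins. There is no depth.
- hand_in(): hands the job in; it is judged then, once.
Trained networks look in a picture, given as the dict that the camera call returned (one of the last four; its "shot" number tells which), for a name from the list of things; names that differ only in an ending like _2 or _b are one class to them, and where a whole thing is asked for, a point or a joint stands for the part that bears it (a point fixed in the world has none). Each returns a list of dicts, best first, with "p" (0 to 1); they miss things now and then, are a little off and sometimes report something else, mostly with a low value. They report only what shows in the picture. A call takes as long as a camera call.
- find_in(query, picture): "xyz" ([x, y, z] in mm, in the coordinates of the camera as it stood for that picture, good to about 4 mm: the middle of the surface that is visible of it).
- regions_of(query, picture): "mask" (400x640 bool, what is visible of it).
- pinpoint(query, picture): "xyz" ([x, y, z] in mm, in the coordinates of the camera as it stood for that picture, good to about 4 mm: a listed point, or the origin of a listed thing).
The state is a dict: "time": time; "joint_pos": joint angles; "qd": joint speeds; "joint_efforts": joint torques, N m; "tool_pos": TCP position; "tcp_rot": TCP orientation; "ft_force": force on the tool from outside, world axes, zero at the start; "wrist_torque": the same for the moment, N m; "finger_gap": finger opening in mm; "grip_force": force on a finger pad.
Only numpy, scipy, OpenCV 4.12 (cv2) and the standard library are available. Lean on these libraries where they do the work, as an engineer would, in place of code of your own. Each camera call takes 0.05 s, during which the arm holds its last target. There are 200 camera calls.

## Working session

There is one attempt and no reset: what is moved stays moved. The work goes in short steps, Python scripts to look and compute and a tool call to move; the robot and the scene stay as the last step left them, time stands still between calls to the robot, and variables do not carry over. Pictures are saved under pics/ and viewed, at most 12 in all, crops included, and the job is handed in when it is done.

Besides the shell and the picture viewer there is one more tool, called after "Request:" in YAML: its name, and indented under it one key for each argument. play_rows: Moves the arm, as the interface text tells. Its arguments: {"type":"object","properties":{"increments":{"type":"array","items":{"type":"array"}},"force":{"type":"number"}},"required":["increments"]}

```bash
mkdir -p pics
cat > h.py <<'E'
from bench import *
import numpy as np, cv2
np.set_printoptions(precision=1,suppress=True)
def W(p,xyz):
    M=np.array(p["world_from_camera"]);return M[:3,:3]@np.array(xyz)+M[:3,3]
def pix(p,w):
    M=np.linalg.inv(np.array(p["world_from_camera"]));c=M[:3,:3]@np.array(w)+M[:3,3];q=np.array(p["intrinsics"])@c;return q[:2]/q[2]
def pp(p,names,f=None):
    for n in names:
        r=(f or pinpoint)(n,p)
        print(n,[(round(float(d["p"]),2),W(p,d["xyz"])) for d in r[:2]])
def save(p,n,crop=None,k=1):
    im=cv2.cvtColor(p["color"],cv2.COLOR_RGB2BGR)
    if crop: x0,y0,x1,y1=crop; im=im[y0:y1,x0:x1]
    cv2.imwrite("pics/"+n+".png",cv2.resize(im,None,fx=k,fy=k,interpolation=cv2.INTER_CUBIC))
E
python3 - <<'E'
from h import *
print({k:np.round(v,1) for k,v in sense().items()})
for n in ["scene","side","wrist"]:
    p=snapshot(n);print(n,np.array(p["world_from_camera"]));save(p,n+"0")
    pp(p,["kiln","door_top","keeper_seat","latch_pivot","lever_press","bail_bar","bail_tab","glaze_jar","water_pot","test_mug","test_bowl","bisque_cup","kiln_prop","rolling_pin"] if n!="wrist" else ["kiln","door_top","keeper_seat","latch_pivot","bail_bar","bail_tab"])
a=cv2.imread("pics/scene0.png");b=cv2.imread("pics/side0.png");cv2.imwrite("pics/a.png",cv2.resize(np.vstack([a,b]),(480,600)))
E
```

```text
{'time': np.float64(0.0), 'joint_pos': array([-4.9,  7.5, 85.3, -0. , 87.3, -4.9]), 'qd': array([ 0.1,  0. , -0.1, -0.2,  0. ,  0. ]), 'joint_efforts': array([ -0. , -56.9, -50.1,  -0. ,   0. ,   0. ]), 'tool_pos': array([599.4,   0.1, 230.2]), 'tcp_rot': array([-179.9,   -0. ,   90. ]), 'ft_force': array([0.7, 0.9, 0.4]), 'wrist_torque': array([-0., -0., -0.]), 'grip_force': np.float64(0.0), 'finger_gap': np.float64(85.3)}
scene [[  -0.5    0.7   -0.5 1131.8]
 [   0.9    0.4   -0.3  341.5]
 [  -0.    -0.6   -0.8 1149.4]
 [   0.     0.     0.     1. ]]
kiln [(0.55, array([628.5, 451.3,  11.3]))]
door_top [(0.73, array([497.2,  71.6, 199.9]))]
keeper_seat [(0.36, array([511.3,  74.5, 211.8]))]
latch_pivot [(0.65, array([619.8, 100.3, 231.4])), (0.25, array([315.7, 382.4,   1.7]))]
lever_press [(0.79, array([642.6, 108.8, 276.7])), (0.22, array([600.8, 568.8,  14.5]))]
bail_bar []
bail_tab [(0.64, array([527.1,  81. , 279.8]))]
glaze_jar [(0.57, array([321.5, 383.5,  -1.8]))]
water_pot [(0.88, array([409.1, 442. ,   1.7]))]
test_mug [(0.87, array([600. , 568. ,  13.9])), (0.68, array([
[... 870 characters left out ...]
9.4,  12.7]))]
test_bowl [(0.58, array([627.2, 448.2,   8.2])), (0.16, array([515.1,  75.8, 212.6]))]
bisque_cup [(0.83, array([721.9, 216.2, 209.7])), (0.18, array([ 502.6, -561.5,   -2.3]))]
kiln_prop [(0.48, array([765.1,  63.6, 211.8]))]
rolling_pin [(0.85, array([ 500.8, -565.3,   -1.2])), (0.6, array([619.1, 105.6, 228.3]))]
wrist [[  1.   -0.   -0.  599.6]
 [ -0.   -1.   -0.3  75.7]
 [ -0.    0.3  -1.  375. ]
 [  0.    0.    0.    1. ]]
kiln []
door_top [(0.8, array([503.8,  69.2, 198.9]))]
keeper_seat [(0.75, array([509.7,  80.3, 211.8]))]
latch_pivot [(0.81, array([619.8, 100.4, 230.4]))]
bail_bar [(0.81, array([556.3,  89.4, 263.8]))]
bail_tab [(0.65, array([534.8,  79.3, 276.3]))]
```

View pics/a.png

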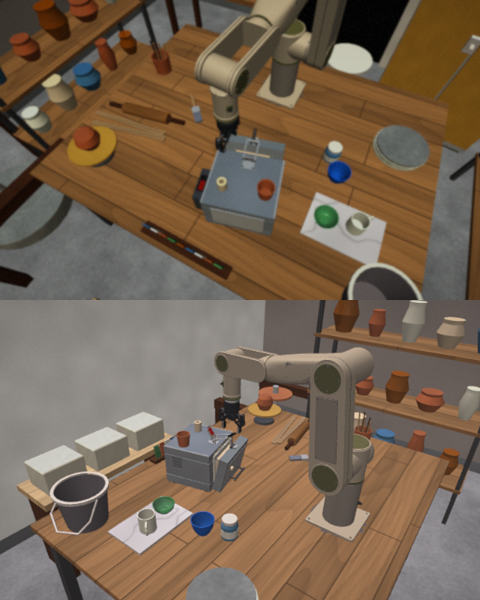

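View pics/wrist0.png

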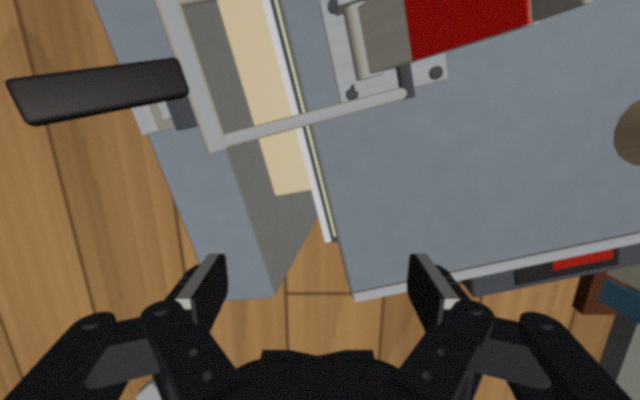

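Two overviews and the wrist view show the kiln turned about 13.4° in yaw. The door leans out about 0.22 rad. The bail stands above it, with its black tab at wrist pixels (10–185, 60–125) and the red lever pad at (470, 20).

Next I raise the tool, move it out in front of the door on the -y side, and turn it to the kiln's yaw.

Request:
play_rows:
  increments:
    - [-1,[0,0,-30],0]
    - [-1,[0,0,-30],0]
    - [-1,[-3,-30,0],0]
    - [-1,[-4,-40,0],0]
    - [-1,[0,-40,0],0]
    - [-1,[0,0,0],0.1215]
    - [-1,[0,0,0],0.1215]
    - [-1,[0,0,0],0.1215]
    - [-1,[0,0,0],0.1215]
    - [-1,[0,0,0],0.1215]
    - [-1,[0,0,0],0.1215]

```text
time: 2.77
tool_pos: [490.0, -7.0, 291.5]
tcp_rot: [180.0, -0.0, 47.9]
ft_force: [-0.5, 1.1, -0.6]
finger_gap: -0.1
grip_force: 0.0
```

Request:
play_rows:
  increments:
    - [-1,[0,0,0],0.1215]
    - [-1,[0,0,0],0.1215]
    - [-1,[0,0,0],0.1215]
    - [-1,[0,0,0],0.1215]
    - [-1,[0,0,0],0.1215]
    - [-1,[0,0,0],0]

```text
time: 3.27
tool_pos: [490.0, -7.0, 291.4]
tcp_rot: [180.0, -0.0, 13.1]
ft_force: [0.2, 0.1, 0.3]
finger_gap: 0.0
grip_force: 0.0
```

Run:
```python
from h import *
for n in ["wrist","scene"]:
    p=snapshot(n);pp(p,["door_top","keeper_seat","latch_pivot","lever_press","bail_bar","bail_tab"])
    if n=="wrist":save(p,"w1")
s=sense();print(s["time"],s["tool_pos"],s["tcp_rot"],s["ft_force"])
```

```text
door_top [(0.95, array([506.3,  71.7, 199.5]))]
keeper_seat []
latch_pivot []
lever_press []
bail_bar [(0.55, array([555.7,  88.1, 261.8]))]
bail_tab [(0.72, array([534.7,  79.7, 277.2])), (0.66, array([509.7,  74.9, 210.9]))]
door_top [(0.77, array([500.8,  71.5, 196.8]))]
keeper_seat [(0.44, array([509. ,  75.6, 215.6])), (0.18, array([314.4, 387.7,  -0.5]))]
latch_pivot [(0.71, array([510.4,  76.3, 215.1])), (0.67, array([616.4,  96.7, 228.5]))]
lever_press [(0.54, array([646.9, 107.2, 280.6]))]
bail_bar [(0.75, array([558.6,  87.4, 256.8])), (0.71, array([410.5, 440.3,   1.4]))]
bail_tab [(0.56, array([529.8,  79. , 279.7]))]
3.9667 [490.   -7.  291.3] [-180.     0.    13.4] [0.4 0.2 0.8]
```

View pics/w1.png

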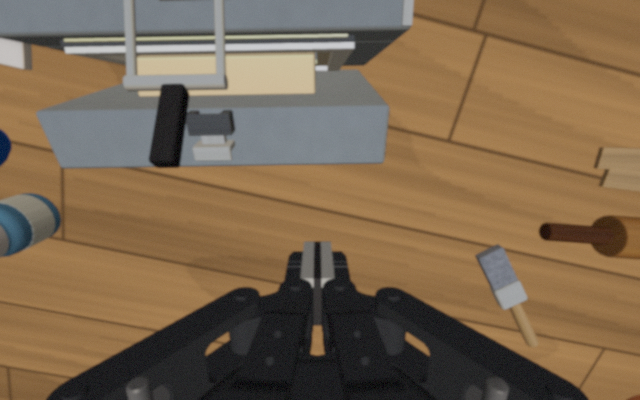

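The wrist view shows the door's edge level at rows 163–167, so the yaw is right. The edge is about 20 mm from the fingers. The bail is at columns 125–225 and clear. I now go down and push.

Request:
play_rows:
  increments:
    - [-1,[0,0,35],0]
    - [-1,[0,0,35],0]
    - [-1,[0,0,35],0]
    - [-1,[6,0,0],0]
    - [-1,[4,0,0],0]
    - [-1,[2,0,0],0]
    - [-1,[2,0,0],0]
    - [-1,[2,0,0],0]
    - [-1,[2,0,0],0]
    - [-1,[2,0,0],0]
    - [-1,[2,0,0],0]
    - [-1,[2,0,0],0]

```text
time: 4.97
tool_pos: [513.0, -1.8, 187.5]
tcp_rot: [180.0, 0.1, 13.4]
ft_force: [-6.9, -1.7, 6.2]
finger_gap: 0.1
grip_force: 3.9
```

Request:
play_rows:
  increments:
    - [-1,[2,0,0],0]
    - [-1,[2,0,0],0]
    - [-1,[2,0,0],0]
    - [-1,[2,0,0],0]
    - [-1,[2,0,0],0]
    - [-1,[2,0,0],0]
    - [-1,[2,0,0],0]
    - [-1,[2,0,0],0]

```text
time: 5.63
tool_pos: [528.8, 2.0, 187.5]
tcp_rot: [180.0, 0.0, 13.4]
ft_force: [-5.8, -1.7, 4.6]
finger_gap: -0.0
grip_force: 3.1
```

Request:
play_rows:
  increments:
    - [-1,[1.5,0,0],0]
    - [-1,[1.5,0,0],0]
    - [-1,[1.5,0,0],0]
    - [-1,[1,0,0],0]
    - [-1,[1,0,0],0]
    - [-1,[1,0,0],0]
    - [-1,[0.8,0,0],0]
    - [-1,[0.8,0,0],0]
    - [-1,[0.8,0,0],0]

```text
time: 6.38
tool_pos: [538.6, 4.4, 187.5]
tcp_rot: [180.0, 0.0, 13.4]
ft_force: [-6.1, -0.9, 4.2]
finger_gap: -0.0
grip_force: 2.7
```

Run:
```python
from h import *
p=snapshot("wrist");pp(p,["door_top","keeper_seat","bail_tab"])
p=snapshot("side");pp(p,["door_top","keeper_seat","bail_tab"])
s=sense();print(s["time"],s["tool_pos"],s["ft_force"])
```

```text
door_top [(0.82, array([534.4,  76.4, 214.1]))]
keeper_seat [(0.75, array([544. ,  82.7, 223.3]))]
bail_tab [(0.25, array([558.4,  88.2, 263.9]))]
door_top [(0.77, array([533.3,  79.3, 211.1]))]
keeper_seat [(0.58, array([541.6,  78.8, 220.3]))]
bail_tab [(0.57, array([537.8,  81.2, 273.4]))]
6.7833 [538.6   4.5 186.5] [-3.4 -0.6  2.5]
```

Request:
play_rows:
  increments:
    - [-1,[0.7,0,0],0]
    - [-1,[0.7,0,0],0]
    - [-1,[0.7,0,0],0]
    - [-1,[0.6,0,0],0]
    - [-1,[0.6,0,0],0]

```text
time: 7.2
tool_pos: [541.6, 5.4, 186.3]
tcp_rot: [-180.0, 0.0, 13.4]
ft_force: [-5.7, -0.7, 4.0]
finger_gap: -0.2
grip_force: 2.6
```

Request:
play_rows:
  increments:
    - [-1,[0.5,0,0],0]
    - [-1,[0.5,0,0],0]
    - [-1,[0.5,0,0],0]

```text
time: 7.45
tool_pos: [543.1, 5.8, 186.3]
tcp_rot: [-180.0, 0.0, 13.4]
ft_force: [-5.1, -0.8, 3.9]
finger_gap: 0.1
grip_force: 2.5
```

Request:
play_rows:
  increments:
    - [-1,[0.5,0,0],0]
    - [-1,[0.5,0,0],0]
    - [-1,[0.5,0,0],0]

```text
time: 7.7
tool_pos: [543.9, 6.0, 186.3]
tcp_rot: [-180.0, 0.1, 13.4]
ft_force: [-11.4, -2.0, 8.4]
finger_gap: -0.1
grip_force: 6.0
```

Request:
play_rows:
  increments:
    - [-1,[0.3,0,0],0]
    - [-1,[0,0,0],0]

```text
time: 7.87
tool_pos: [543.8, 5.9, 186.3]
tcp_rot: [-180.0, 0.2, 13.4]
ft_force: [-11.7, -2.4, 7.5]
finger_gap: 0.0
grip_force: 5.8
```

The force rose to about 12 N with no further travel, so the door bears on its gasket. I back off, lift, and go to the bail tab.

Request:
play_rows:
  increments:
    - [-1,[-10,0,0],0]
    - [-1,[-15,0,0],0]
    - [-1,[0,0,-40],0]
    - [-1,[0,0,-40],0]
    - [0,[0,0,-40],0]
    - [0,[0,-24,-10],0]
    - [0,[0,-25,0],0]
    - [0,[0,-25,0],0]
    - [0,[0,0,0],0]

```text
time: 8.62
tool_pos: [503.3, 75.9, 316.9]
tcp_rot: [-179.9, -0.1, 13.6]
ft_force: [-0.6, 0.3, -0.2]
finger_gap: 42.9
grip_force: 0.0
```

Run:
```python
from h import *
for n in ["wrist","side","scene"]:
    p=snapshot(n);pp(p,["door_top","keeper_seat","latch_pivot","bail_bar","bail_tab"])
    if n=="wrist":save(p,"w2")
s=sense();print(s["time"],s["tool_pos"],s["tcp_rot"],s["ft_force"],s["finger_gap"])
```

```text
door_top [(0.92, array([539.6,  77.7, 212.3]))]
keeper_seat [(0.79, array([547.7,  84. , 223.3]))]
latch_pivot [(0.75, array([619.8,  98.1, 232.9]))]
bail_bar [(0.56, array([554.1,  87. , 264.2]))]
bail_tab [(0.71, array([533.7,  77.3, 277.6]))]
door_top [(0.52, array([627.1, 450.3,   7.9])), (0.42, array([ 343.3, -359.3,   -4. ]))]
keeper_seat [(0.59, array([551.1,  86.9, 224.7])), (0.5, array([599. , 572.1,  14.5]))]
latch_pivot [(0.73, array([619.6, 104. , 225.8]))]
bail_bar [(0.53, array([555.6,  82.2, 257.6]))]
bail_tab [(0.65, array([709.2, 128. ,  -1.4])), (0.64, array([536.3,  82.4, 273.4]))]
door_top [(0.95, array([537.5,  79.2, 213.3]))]
keeper_seat [(0.49, array([547.8,  85. , 223.1])), (0.23, array([717.9, 213.2, 214.5]))]
latch_pivot [(0.59, array([619.8,  95.8, 230.5])), (0.43, array([559.9,  87.2, 258.4]))]
bail_bar [(0.76, array([558.9,  87.7, 257.8]))]
bail_tab [(0.73, array([526.4,  80. , 279.9]))]
9.5167 [503.5  72.3 316.3] [-180.    -0.    13.4] [0.4 0.7 0.4] 42.41927612726244
```

View pics/w2.png

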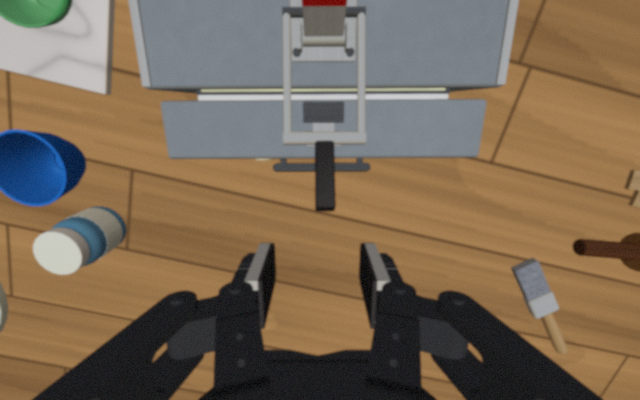

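The wrist view shows the tab at column 325, rows 140–210, about 2 mm to tool +y of the finger centre. The keeper is below the bail at (322, 110). I'll grip the tab.

Request:
play_rows:
  increments:
    - [0,[16,1,0],0]
    - [0,[16,1,0],0]
    - [0,[0,0,20],0]
    - [0,[0,0,20],0]
    - [0,[0,0,19],0]
    - [0,[0,0,0],0]
    - [-1,[0,0,0],0]
    - [-1,[0,0,0],0]
    - [-1,[0,0,0],0]
    - [-1,[0,0,0],0]
    - [-1,[0,0,0],0]
    - [-1,[0,0,0],0]
  force: 25

```text
time: 10.52
tool_pos: [535.3, 78.8, 258.8]
tcp_rot: [-179.9, -0.1, 13.5]
ft_force: [-1.8, 4.8, 0.9]
finger_gap: 11.9
grip_force: 27.5
```

Run:
```python
from h import *
for n in ["wrist","side"]:
    p=snapshot(n);pp(p,["latch_pivot","keeper_seat","bail_bar","bail_tab","lever_press"])
    save(p,"g_"+n, None if n=="wrist" else (220,150,380,250),1 if n=="wrist" else 4)
s=sense();print(s["time"],s["tool_pos"],s["tcp_rot"],s["ft_force"],s["finger_gap"],s["grip_force"])
a=cv2.imread("pics/g_wrist.png");b=cv2.imread("pics/g_side.png");cv2.imwrite("pics/g.png",cv2.resize(np.vstack([a,b]),(480,600)))
```

```text
latch_pivot [(0.85, array([619.8,  99.1, 229.6]))]
keeper_seat [(0.7, array([547.1,  86.2, 223.4]))]
bail_bar [(0.83, array([555.9,  88.4, 263.5]))]
bail_tab [(0.79, array([532.9,  81.2, 274.4]))]
lever_press []
latch_pivot [(0.8, array([618.5, 103.9, 227.5]))]
keeper_seat [(0.39, array([553.5,  82.3, 222.9]))]
bail_bar [(0.53, array([315.4, 381.5,  -1.2])), (0.4, array([557. ,  84.7, 260.2]))]
bail_tab [(0.73, array([312.1, 381.3,  -2.6])), (0.59, array([596.3, 572.6,  15.6]))]
lever_press [(0.77, array([646.7, 111.5, 272.3]))]
11.1167 [535.3  78.8 258.8] [-179.9   -0.1   13.5] [-2.2  6.   1.5] 11.541531168069081 27.460960149765015
```

View pics/g.png

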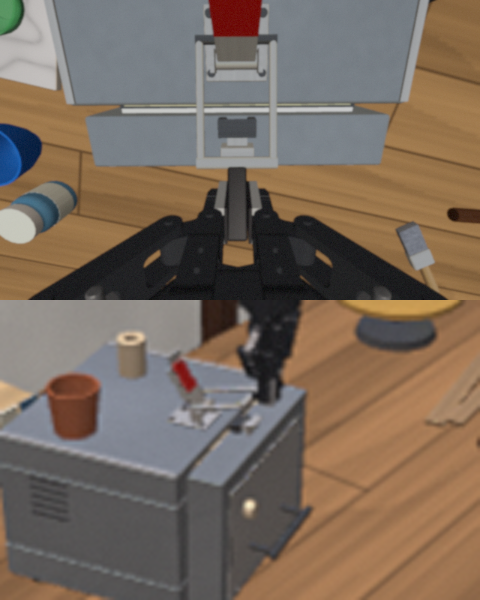

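The tab is gripped with the bar still above and inboard of the keeper. I move the bail outward and down, staying above lip height.

Request:
play_rows:
  increments:
    - [-1,[-1.5,-0.5,1],0]
    - [-1,[-2.5,-0.5,2],0]
    - [-1,[-3,0,3],0]
    - [-1,[-3,0,3],0]
    - [-1,[-3,0,3],0]
    - [-1,[-3,0,4],0]
    - [-1,[-3,0,4],0]
    - [-1,[-2,0,3],0]
    - [-1,[0,0,1],0]
    - [-1,[0,0,0],0]

```text
time: 11.95
tool_pos: [515.4, 74.2, 234.7]
tcp_rot: [180.0, -0.2, 13.4]
ft_force: [3.1, 3.4, 1.6]
finger_gap: 11.2
grip_force: 26.5
```

Run:
```python
from h import *
for n in ["wrist","side"]:
    p=snapshot(n);pp(p,["keeper_seat","bail_bar","lever_press","latch_pivot","door_top"])
    if n=="wrist": save(p,"A",(200,80,440,260),3)
s=sense();print(s["time"],s["tool_pos"],s["tcp_rot"],s["ft_force"],s["finger_gap"],s["grip_force"])
```

```text
keeper_seat [(0.67, array([545.2,  85.8, 225.3]))]
bail_bar [(0.73, array([542.6,  83.8, 245.9])), (0.34, array([ 339.9, -356.2,   -1.1]))]
lever_press [(0.75, array([601.3,  93. , 279.3]))]
latch_pivot [(0.62, array([618.7, 100.3, 233.6]))]
door_top [(0.95, array([540.2,  78.2, 213.9]))]
keeper_seat []
bail_bar [(0.67, array([543.4,  77.8, 241.4]))]
lever_press [(0.54, array([608.6,  98.5, 279.9])), (0.44, array([707.4, 127.9,  -3.3]))]
latch_pivot [(0.76, array([618.6, 101.9, 225.7]))]
door_top [(0.73, array([536.4,  80.9, 213.4]))]
12.55 [514.4  73.9 233.3] [-180.     0.    13.4] [2.7 3.2 1.9] 11.602760534757293 26.497419476509094
```

View pics/A.png

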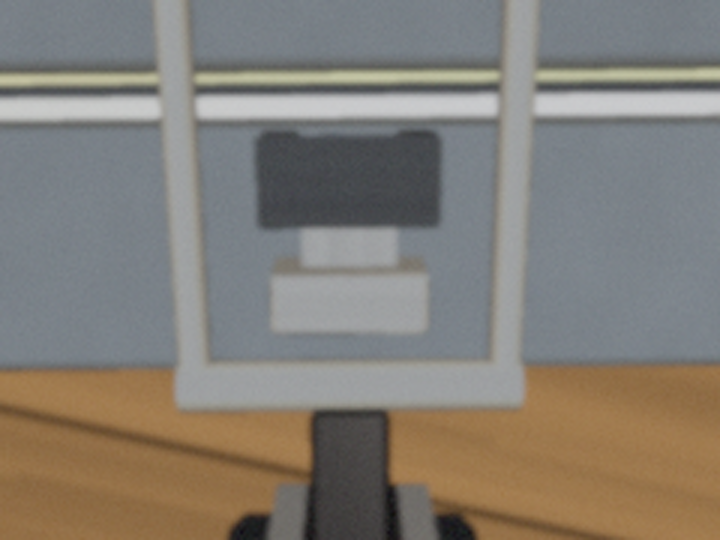

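```bash
cat >> h.py <<'E'
P=np.array([619.8,101.3,229.]); yw=np.radians(13.4)
def K(w):
    d=np.array(w)-P;c,s=np.cos(yw),np.sin(yw);return np.array([c*d[0]+s*d[1],-s*d[0]+c*d[1],d[2]])
def onz(p,u,v,z):
    M=np.array(p["world_from_camera"]);d=M[:3,:3]@np.linalg.inv(np.array(p["intrinsics"]))@[u,v,1.]
    return M[:3,3]+d*(z-M[2,3])/d[2]
E
python3 - <<'E'
from h import *
p=snapshot("wrist")
print("lip edge",K(onz(p,316,156,230.5)),"dark back",K(onz(p,316,124,230.5)))
print("dark if top lower",K(onz(p,316,156,227)))
for z in (241,243.5,246): print("bar",z,K(onz(p,316,208.3,z)))
print("door edge",K(onz(p,230,202.5,215)),"light front",K(onz(p,316,190.7,216)),K(onz(p,316,170,219)))
print(pix(p,[P[0],P[1],P[2]]))
E
```

```text
lip edge [-57.8  -1.7   1.5] dark back [-43.   -1.7   1.5]
dark if top lower [-58.4  -1.7  -2. ]
bar 241 [-80.6  -1.7  12. ]
bar 243.5 [-79.7  -1.7  14.5]
bar 246 [-78.9  -1.8  17. ]
door edge [-86.2  45.9 -14. ] light front [-79.2  -1.6 -13. ] [-67.1  -1.7 -10. ]
[311.9  20.1]
```

The door edge and lip agree with contact: the lip tip is near -74.4 from the pivot and the bar centre at -80, so it clears by about 1.5 mm. I move a touch further out, then down.

Request:
play_rows:
  increments:
    - [-1,[-1,0,0],0]
    - [-1,[-1,0,1],0]
    - [-1,[0,0,2],0]
    - [-1,[0,0,3],0]
    - [-1,[0,0,3],0]
    - [-1,[-0.5,0,3],0]
    - [-1,[0,0,2],0]
    - [-1,[0,0,0],0]

```text
time: 13.27
tool_pos: [511.5, 73.2, 218.4]
tcp_rot: [-180.0, 0.1, 13.4]
ft_force: [-1.5, 3.1, 1.4]
finger_gap: 11.3
grip_force: 26.1
```

Request:
play_rows:
  increments:
    - [-1,[-0.4,0,2],0]
    - [-1,[0,0,2.5],0]
    - [-1,[0,0,2.5],0]
    - [-1,[-0.3,0,2.5],0]
    - [-1,[0,0,2],0]
    - [-1,[0,0,0],0]

```text
time: 13.77
tool_pos: [511.4, 73.2, 207.4]
tcp_rot: [-180.0, -0.0, 13.4]
ft_force: [1.1, 3.7, 1.0]
finger_gap: 11.3
grip_force: 26.1
```

Run:
```python
from h import *
p=snapshot("wrist");pp(p,["keeper_seat","bail_bar","lever_press"]); save(p,"B",(200,80,440,260),3)
s=sense();print(s["time"],s["tool_pos"],K(s["tool_pos"]),s["tcp_rot"],s["ft_force"],s["finger_gap"],s["grip_force"])
```

```text
keeper_seat [(0.83, array([545.8,  81.7, 225.2]))]
bail_bar [(0.78, array([539.7,  87. , 225.9]))]
lever_press [(0.93, array([588.8,  90.9, 277.5]))]
13.9667 [511.3  73.1 207.8] [-112.1   -2.2  -21.2] [180.   -0.   13.4] [0.2 3.2 1.3] 11.329496516194906 26.021777093410492
```

View pics/B.png

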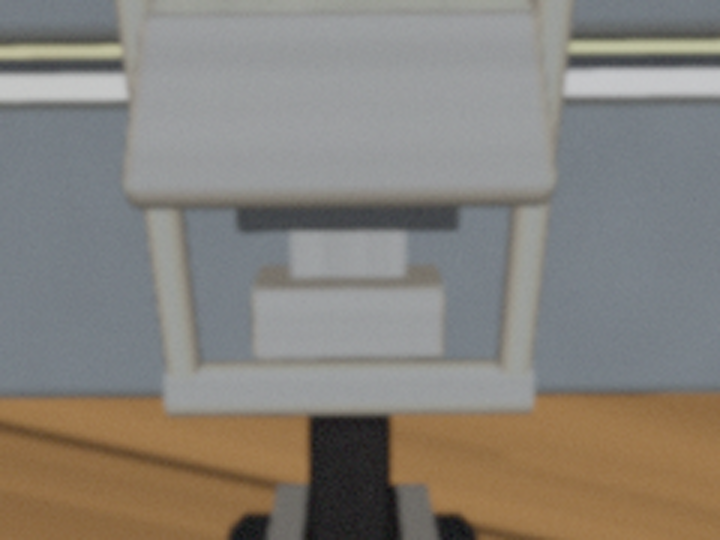

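The bar at crop rows 362–412 sits just outside the lip, whose front edge is at row 357, with no contact force. I lower it a bit more.

Request:
play_rows:
  increments:
    - [-1,[-0.3,0,1.5],0]
    - [-1,[0,0,1.5],0]
    - [-1,[0,0,1],0]
    - [-1,[0,0,0],0]

```text
time: 14.3
tool_pos: [511.2, 73.1, 203.7]
tcp_rot: [180.0, -0.0, 13.4]
ft_force: [2.2, 2.7, 1.8]
finger_gap: 11.5
grip_force: 26.1
```

Request:
play_rows:
  increments:
    - [-1,[1,0,0],0]
    - [-1,[1,0,0],0]
    - [-1,[1,0,0],0]
    - [-1,[1,0,0],0]
    - [-1,[0,0,0],0]

```text
time: 14.72
tool_pos: [513.4, 73.7, 202.7]
tcp_rot: [-180.0, 0.2, 13.4]
ft_force: [-5.0, 1.6, 0.6]
finger_gap: 11.6
grip_force: 25.9
```

Request:
play_rows:
  increments:
    - [-1,[1,0,0],0]
    - [-1,[1,0,0],0]
    - [-1,[0,0,0],0]

```text
time: 14.97
tool_pos: [515.4, 74.2, 202.7]
tcp_rot: [-180.0, 0.2, 13.4]
ft_force: [-4.3, 1.3, 0.5]
finger_gap: 11.4
grip_force: 26.0
```

Request:
play_rows:
  increments:
    - [-1,[1,0,0],0]
    - [-1,[1,0,0],0]
    - [-1,[0,0,0],0]

```text
time: 15.22
tool_pos: [517.5, 74.7, 202.8]
tcp_rot: [-180.0, 0.2, 13.4]
ft_force: [-4.0, 0.4, 0.6]
finger_gap: 11.3
grip_force: 25.9
```

Request:
play_rows:
  increments:
    - [-1,[0.8,0,0],0]
    - [-1,[0.8,0,0],0]
    - [-1,[0,0,0],0]

```text
time: 15.47
tool_pos: [519.1, 75.1, 202.9]
tcp_rot: [-180.0, 0.2, 13.4]
ft_force: [-4.3, 0.9, -1.0]
finger_gap: 11.4
grip_force: 25.9
```

Run:
```python
from h import *
p=snapshot("wrist");pp(p,["keeper_seat","bail_bar","lever_press","door_top"]); save(p,"C",(200,80,440,260),3)
s=sense();print(s["time"],s["tool_pos"],K(s["tool_pos"]),s["tcp_rot"],s["ft_force"],s["finger_gap"],s["grip_force"])
```

```text
keeper_seat [(0.57, array([547.8,  84.9, 222. ]))]
bail_bar [(0.61, array([550.3,  88.2, 222.6]))]
lever_press []
door_top [(0.9, array([536.3,  78.9, 213.3]))]
15.7167 [519.1  75.1 202.9] [-104.    -2.1  -26.1] [-180.     0.2   13.4] [-4.1  0.8  0.2] 11.24357861150416 25.86217761039734
```

View pics/C.png

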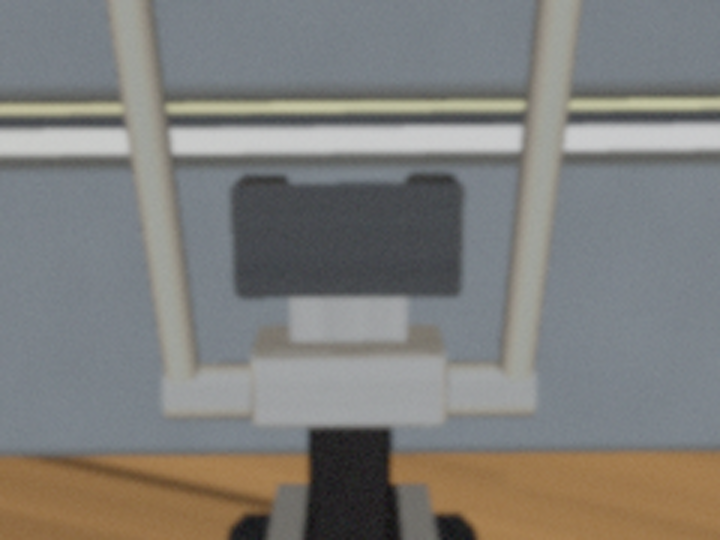

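The bar now sits under the lip, visible either side of the keeper at crop rows 365–415. I release, lift straight up, close the fingers, and go to the outer face of the lever.

Request:
play_rows:
  increments:
    - [-1,[0.8,0,0],0]
    - [0,[0,0,0],0]
    - [0,[0,0,0],0]
    - [0,[0,0,0],0]
    - [0,[0,0,0],0]
    - [0,[0,0,-20],0]
    - [0,[0,0,-40],0]
    - [0,[0,0,-40],0]
    - [-1,[0,0,-20],0]
    - [-1,[20,0,0],0]
    - [-1,[20,0,0],0]
    - [-1,[0,0,0],0]

```text
time: 16.72
tool_pos: [562.3, 85.1, 323.8]
tcp_rot: [180.0, -0.1, 13.4]
ft_force: [0.3, 0.1, -0.8]
finger_gap: 0.1
grip_force: 0.0
```

Run:
```python
from h import *
p=snapshot("side");pp(p,["bail_bar","lever_press","keeper_seat"])
p=snapshot("wrist");pp(p,["bail_bar","lever_press","keeper_seat"])
for d in (find_in("latch_lever",p)+find_in("lever_press",p))[:2]: print(d["p"],K(W(p,d["xyz"])))
save(p,"D")
s=sense();print(s["time"],s["tool_pos"],K(s["tool_pos"]),s["tcp_rot"],s["ft_force"],s["finger_gap"])
```

```text
bail_bar [(0.47, array([549. ,  80.6, 220.6]))]
lever_press [(0.77, array([618.4, 100.1, 283.4]))]
keeper_seat [(0.39, array([549.1,  82.5, 223.6])), (0.26, array([522.4,  76.9, 219.5]))]
bail_bar [(0.93, array([547.7,  86.8, 221.7]))]
lever_press [(0.68, array([610.5,  96.3, 283.8]))]
keeper_seat [(0.79, array([546.8,  85.6, 226.5])), (0.46, array([538.4,  79.9, 215.6]))]
0.65 [-6.8 -0.9 16.1]
0.37 [-254.3 -479.4 -187.1]
17.2167 [559.8  84.7 324. ] [-62.2  -2.2  95. ] [180.   -0.   13.4] [-0.7 -0.8  0.9] -0.14060250181602135
```

View pics/D.png

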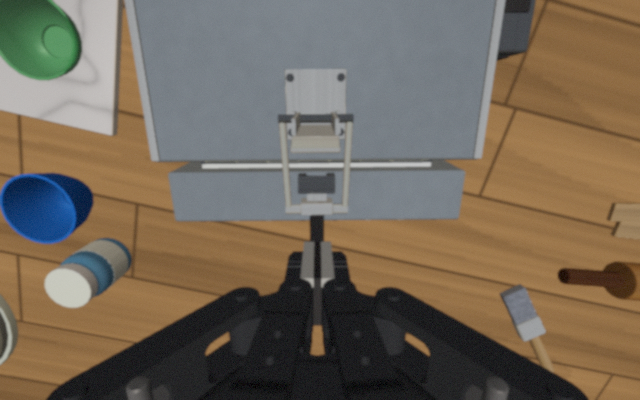

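The bail is hooked and the lever stands nearly upright, seen end-on at (317, 135). I descend and advance to the lever's outer face.

Request:
play_rows:
  increments:
    - [-1,[10,0,21],0]
    - [-1,[10,0,21],0]
    - [-1,[6,0,0],0]
    - [-1,[4,0,0],0]
    - [-1,[3,0,0],0]
    - [-1,[3,0,0],0]
    - [-1,[3,0,0],0]
    - [-1,[3,0,0],0]
    - [-1,[3,0,0],0]
    - [-1,[0,0,0],0]

```text
time: 18.05
tool_pos: [604.1, 95.3, 282.4]
tcp_rot: [180.0, -0.0, 13.4]
ft_force: [-0.7, 0.3, 0.8]
finger_gap: -0.1
grip_force: 0.9
```

Request:
play_rows:
  increments:
    - [-1,[2,0,0],0]
    - [-1,[2,0,0],0]
    - [-1,[2,0,0],0]
    - [-1,[2,0,0],0]
    - [-1,[2,0,0],0]
    - [-1,[0,0,0],0]

```text
time: 18.55
tool_pos: [613.6, 97.6, 281.8]
tcp_rot: [180.0, 0.0, 13.4]
ft_force: [-3.4, -1.2, 3.4]
finger_gap: 0.1
grip_force: 2.0
```

Run:
```python
from h import *
p=snapshot("side");pp(p,["bail_bar","lever_press","keeper_seat","latch_pivot"]);save(p,"E",(220,150,380,250),4)
s=sense();print(s["time"],s["tool_pos"],K(s["tool_pos"]),s["tcp_rot"],s["ft_force"],s["finger_gap"])
```

```text
bail_bar [(0.56, array([553.1,  81.2, 220.5]))]
lever_press [(0.6, array([627.8, 104.7, 277.2]))]
keeper_seat []
latch_pivot [(0.72, array([617.1, 105.5, 226.2]))]
18.8 [613.5  97.6 281.8] [-7.  -2.2 52.8] [-180.    -0.    13.4] [-3.  -0.9  3.7] 0.15729402003358325
```

View pics/E.png

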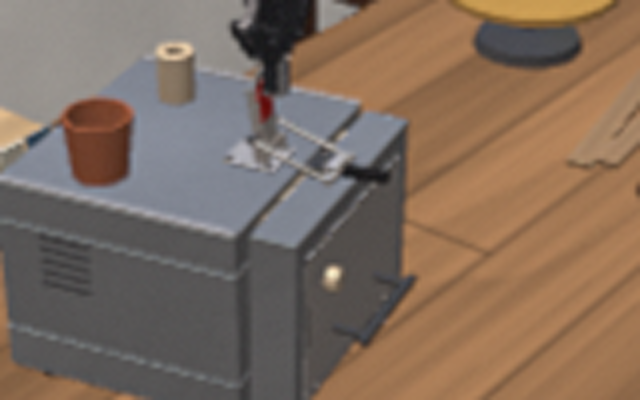

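The finger bears lightly on the lever (about 4 N). I follow the lever's arc in stages.

Request:
play_rows:
  increments:
    - [-1,[2.5,0,0],0]
    - [-1,[2.5,0,0],0]
    - [-1,[3,0,0],0]
    - [-1,[3,0,0],0]
    - [-1,[2.5,0,0.9],0]
    - [-1,[2.5,0,1],0]
    - [-1,[2.5,0,1.2],0]
    - [-1,[2.5,0,1.2],0]

```text
time: 19.47
tool_pos: [632.5, 102.2, 276.7]
tcp_rot: [-180.0, 0.2, 13.4]
ft_force: [-10.5, -1.6, 2.3]
finger_gap: -0.1
grip_force: 5.6
```

Request:
play_rows:
  increments:
    - [-1,[2.3,0,1.4],0]
    - [-1,[2.3,0,1.5],0]
    - [-1,[2.3,0,1.6],0]
    - [-1,[2.2,0,1.7],0]

```text
time: 19.8
tool_pos: [641.7, 104.5, 270.9]
tcp_rot: [-180.0, 0.2, 13.4]
ft_force: [-8.9, -1.3, 3.9]
finger_gap: 0.1
grip_force: 4.9
```

Request:
play_rows:
  increments:
    - [-1,[2,0,1.9],0]
    - [-1,[2,0,1.9],0]
    - [-1,[1.9,0,2],0]
    - [-1,[1.8,0,2],0]

```text
time: 20.13
tool_pos: [649.7, 106.5, 263.3]
tcp_rot: [-180.0, 0.1, 13.4]
ft_force: [-6.0, -0.0, 3.4]
finger_gap: 0.2
grip_force: 3.3
```

Request:
play_rows:
  increments:
    - [-1,[1.6,0,2.2],0]
    - [-1,[1.6,0,2.3],0]
    - [-1,[1.5,0,2.4],0]
    - [-1,[1.4,0,2.5],0]

```text
time: 20.47
tool_pos: [656.4, 108.0, 253.7]
tcp_rot: [-180.0, -0.0, 13.4]
ft_force: [-1.8, 0.6, 0.7]
finger_gap: 0.3
grip_force: 0.9
```

Request:
play_rows:
  increments:
    - [-1,[1.1,0,2.5],0]
    - [-1,[1,0,2.5],0]
    - [-1,[1,0,2.5],0]
    - [-1,[0.9,0,2.5],0]

```text
time: 20.8
tool_pos: [660.4, 108.6, 243.6]
tcp_rot: [180.0, -0.0, 13.4]
ft_force: [0.1, 0.2, -0.1]
finger_gap: -0.2
grip_force: 0.0
```

Request:
play_rows:
  increments:
    - [-1,[0.5,0,2],0]
    - [-1,[0.5,0,2],0]
    - [-1,[0.5,0,1.5],0]
    - [-1,[0,0,0],0]

```text
time: 21.13
tool_pos: [661.5, 109.0, 238.1]
tcp_rot: [-180.0, 0.0, 13.4]
ft_force: [0.4, -0.2, 0.4]
finger_gap: -0.4
grip_force: 0.0
```

It seems to have snapped past centre. I press gently to confirm it is flat.

Request:
play_rows:
  increments:
    - [-1,[2,0,1],0]
    - [-1,[2,0,1],0]
    - [-1,[1,0,1],0]
    - [-1,[0,0,0.7],0]
    - [-1,[0,0,0.7],0]
    - [-1,[0,0,0.4],0]

```text
time: 21.63
tool_pos: [666.4, 110.2, 233.6]
tcp_rot: [-180.0, 0.0, 13.4]
ft_force: [-0.2, 0.1, 0.2]
finger_gap: 0.0
grip_force: 0.0
```

Request:
play_rows:
  increments:
    - [-1,[0,0,0.4],0]
    - [-1,[0,0,0.4],0]
    - [-1,[0,0,0],0]

```text
time: 21.88
tool_pos: [666.4, 110.2, 233.1]
tcp_rot: [180.0, -0.0, 13.4]
ft_force: [-0.8, 0.2, -0.5]
finger_gap: 0.1
grip_force: 0.0
```

Request:
play_rows:
  increments:
    - [-1,[0,0,0.5],0]
    - [-1,[0,0,0.5],0]
    - [-1,[0,0,0],0]

```text
time: 22.13
tool_pos: [666.5, 110.2, 233.0]
tcp_rot: [180.0, -0.0, 13.4]
ft_force: [-3.6, -0.4, 5.2]
finger_gap: 0.1
grip_force: 2.7
```

Request:
play_rows:
  increments:
    - [-1,[0,0,0.4],0]
    - [-1,[0,0,0.4],0]
    - [-1,[0,0,0],0]

```text
time: 22.38
tool_pos: [666.5, 110.2, 232.9]
tcp_rot: [180.0, -0.1, 13.4]
ft_force: [-3.9, -1.2, 8.4]
finger_gap: 0.2
grip_force: 4.3
```

Contact at z 233 is firm at 8 N, which is exactly the flat-lever height. I lift away and check.

Request:
play_rows:
  increments:
    - [-1,[0,0,-10],0]
    - [-1,[0,0,-35],0]
    - [-1,[0,0,-40],0]
    - [-1,[-40,0,-20],0]
    - [-1,[-40,0,0],0]
    - [-1,[-30,0,0],0]
    - [-1,[0,0,0],0]

```text
time: 22.97
tool_pos: [558.0, 84.5, 335.3]
tcp_rot: [180.0, 0.1, 13.4]
ft_force: [-0.8, -0.1, -1.1]
finger_gap: -0.3
grip_force: 0.0
```

Run:
```python
from h import *
p=snapshot("side");pp(p,["lever_press","bail_bar","keeper_seat","bisque_cup"]);save(p,"Fs",(220,150,380,250),4)
p=snapshot("wrist");pp(p,["lever_press","bail_bar","keeper_seat","door_top"]);save(p,"F")
s=sense();print(s["time"],s["tool_pos"],s["ft_force"])
```

```text
lever_press [(0.67, array([678.9, 115.9, 231.3])), (0.22, array([416. , 441.5,  -0. ]))]
bail_bar [(0.63, array([557.2,  83.5, 221.3]))]
keeper_seat []
bisque_cup [(0.88, array([722. , 213.7, 209.4])), (0.49, array([ 503.5, -561.4,   -5.1]))]
lever_press [(0.77, array([670.8, 111. , 233.7])), (0.31, array([621.5,  98.1, 231.3]))]
bail_bar [(0.84, array([557.5,  89.3, 225.2])), (0.51, array([ 341.4, -357.3,   -0.5]))]
keeper_seat [(0.78, array([554.2,  86. , 222.9]))]
door_top [(0.98, array([542. ,  78. , 215.2])), (0.18, array([553.6,  85.4, 223.3]))]
23.4667 [562.6  85.4 334.5] [-0.3 -0.2 -1.2]
```

View pics/F.png

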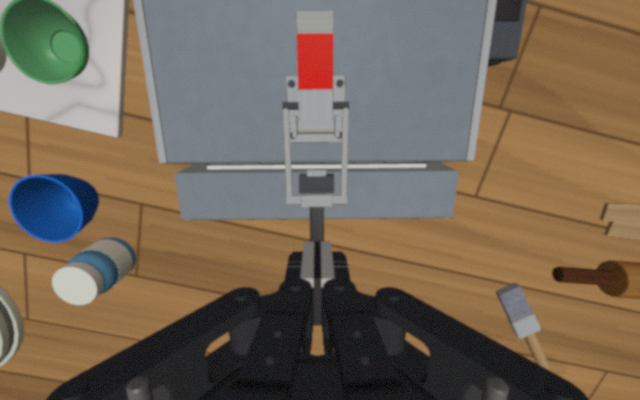

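The lever lies flat with its red pad up at (315, 60). The bail is taut and under the keeper's lip at (317, 200), and the door is shut.

```bash
python3 -c "
from bench import *
print(hand_in())"
```

```text
the job is handed in; nothing more can be done
None
```

The kiln door is shut on its gasket, the bail is hooked under the keeper's lip, and the lever is pressed flat past centre; I handed the job in at about 23.5 s, with highest readings of about 14 N on the door and 11 N on the lever.

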